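# Hold the puzzle box's spring shutter open at its mark

### The job

Open the rosewood puzzle box: lift its loose lid off by the brass knob and set it down, right way up and without dropping it, on the middle of the cork mat. Then take the brass tab of the spring-return shutter inside, pull the shutter open until its red pointer is level with the ivory mark beside it, and keep hold of it there: the shutter springs shut if released, so finish while still holding the tab at the mark. Leave the bowl, hand lens, frame corners and burr puzzle where they are.

Things in the scene. Friction and masses are not known exactly. Their poses are not given: they have to be found in the camera images.
- box: rosewood puzzle box base, fixed to the table: plinth 190 (x) x 150 (y) x 18 mm, on it a deck 154 x 114 mm whose top is 30 mm above the table (the lid fits around the deck with 3 mm play on every side and rests on the plinth). Origin: centre of the underside, on the table. The shutter opens towards the box's -x; its yaw varies by up to 0.5 rad, and box and mat may change sides
- lid: loose hollow rosewood lid, 170 (x) x 130 (y) x 66 mm, open below, walls 5 mm, about 0.2 to 0.36 kg. It starts on the plinth and has to rise at least 55 mm to clear the tab inside. Origin: centre of its lower rim, its axes parallel to the box's at the start; z up
- lid_knob (a point): centre of the top of the lid's upright brass knob, a plain cylinder of 24 mm diameter and 32 mm height standing on the middle of the lid (98 mm above the lid's lower rim)
- mat: brown cork mat, fixed on the table, 220 (x) x 180 (y) x 3 mm. Origin: centre of its underside
- shutter (a joint): how far the pale wooden shutter (plate 64 x 50 x 6 mm on the deck, over a small well) is pulled open along the box's -x, in m: 0 shut, 0.060 at the stop. A spring pulls it shut with about 2.8 N when shut, growing 1.1 N per 10 mm
- tab (a point): upright brass tab on the middle of the shutter, the part to hold: 14 mm thick along the box's x (the pulling direction), 30 mm wide along y, 34 mm high. The point: centre of its foot on the shutter's upper face, 36 mm above the table; its top is 70 mm above the table; axes parallel to the box's. It moves with the shutter and is hidden under the lid at the start
- pointer (a point): middle of the red pointer bar (5 mm along x, 16 mm along y, its top 39 mm above the table) at the shutter's +y side, in line with its leading (-x) edge; moves with the shutter
- mark: ivory bar, fixed on the deck just beyond the pointer in y: 5 mm along the box's x, 12 mm along y, 4 mm high; 20 to 53 mm along the box's -x from the pointer when shut (it varies). Origin: centre of its underside; axes parallel to the box's. Pointer and mark are level when they have the same x in the box's frame
- bowl: jade green ceramic bowl, 110 mm across, 50 mm high; origin under its centre; leave alone
- lens: chrome hand lens lying flat, rim 86 mm across, 10 mm thick, handle 90 mm long along its own -x; origin under the centre of the glass; leave alone
- corner_a: L-shaped pale wooden frame corner, arms 110 mm long, 26 mm wide, 18 mm high; origin under the middle of its 110 mm square; leave alone
- corner_b: the same as corner_a; leave alone
- burr: wooden burr puzzle, three crossed bars, 70 mm each way; origin under its centre; leave alone
There are look-alikes about, which are no part of the job. What is shaped like the box but green is not meant.

How it is judged:
On the way, in this order (a step that is already met when the one before it is completed fails the run):
1. the lid rests on the cork mat, right way up and released (horizontal distance between lid and mat below 0.045 m and z of lid in the frame of mat below 0.008 m and angle between lid's own z axis and vertical below 0.1 rad and linear speed of lid below 0.03 m/s and contact force between the fingers and lid below 0.1 N), for 0.2 s.
2. the shutter is held open with its pointer level with the mark (x of pointer in the frame of mark between -0.004 and 0.004 m and contact force between the fingers and shutter_c1 above 2 N), for 0.3 s.
At the end, for the whole second after the job is handed in: The fingers hold the tab (more than 2 N of contact) with the pointer within 4 mm of the mark along the box's x and the shutter still, and the released lid rests right way up on the cork mat, its centre within 45 mm of the mat's centre (all of step 2 and velocity of joint shutter between -0.02 and 0.02 m/s and horizontal distance between lid and mat below 0.045 m and z of lid in the frame of mat below 0.008 m and angle between lid's own z axis and vertical below 0.1 rad and linear speed of lid below 0.03 m/s and contact force between the arm and lid below 0.1 N); the arm keeps its last pose, push and grip.
It fails at once if the lid is dropped (falls faster than 0.6 m/s out of the fingers) (linear speed of lid above 0.6 m/s and contact force between the fingers and lid below 0.1 N).
It fails at once if a bystander is moved by more than 20 mm (distance of any of bowl, lens, corner_a, corner_b, burr from where it was at the start of the episode above 0.02 m).
It also fails if it takes over 51 s, if anything falls off the work surface, if the arm or the gripper's body presses on something with over 40 N, if the wrist force passes 120 N, or if a joint passes its speed limit or range.

### The arm

A 6-joint arm with a two-finger parallel gripper is mounted at the origin on the work surface. World frame = base frame: x ahead of the robot, y to its left, z up, the work surface at z = 0. Lengths are in m, angles in rad, forces in N, time in s.
With the tool pointing down it reaches from about 0.35 to 0.975 m from the base axis. Payload 4.9 kg.
Tool frame: the origin (TCP) lies at the very end of the fingers, on their centre line; the grasp point (between the pads) lies ctrl.hold_point_z behind it (ctrl.hold_point_z is the distance from the TCP to the grasp point, in m); z points along the fingers, y is the line along which they close (so a half turn about z gives the same grasp; the last joint's range is limited). The gripper opens to 85 mm and grips with 20 to 120 N. Pads are 22 mm wide; open, the fingers measure 114 mm over their backs; the gripper's body (76 mm by 85 mm) begins 54 mm behind the grasp point. The pads swing forward as they close: fully open they stand 13 mm farther back than shut.
Start: joints at [-1.387, 0.053, 1.613, -0, 1.476, -0.119], TCP at [0.186, -0.597, 0.231] pointing down, gripper open.
Joint ranges: [-3.01, 3.01], [-1.01, 2.22], [0.06, 2.58], [-1.02, 4.17], [0.09, 2.62], [-3.14, 3.14]. Speed limits (rad/s): [2.57, 2.57, 3.14, 3.14, 3.14, 3.14].

### API

Orientations are given as a rotation vector (axis times angle).
In Python, from station import ctrl gives the robot as it stands. The module is installed in compiled form; this text tells all that it offers.
- The arm moves only by the tool jog_arm, never from a script. Its argument "deltas" is a list of rows, each a list of 3 entries, a list of its own where there are three numbers: the closure, from -1 (fully open) to 1 (shut), then the shift along the world's x, y, z scaled (see below), then the turn, a rotation vector about the world's x, y, z scaled (see below). A call has 1 to 12 rows; each row is the pose to reach, as a shift and turn from the pose commanded when the call began, turning the shorter way round; what a row does not reach only later rows make up. The controller multiplies each number of a shift by 0.4 m and each number of a turn by 180 degrees. A row lasts 1/12 s, in which the tool goes at most 41.7 mm and 7.16 degrees, less where a joint would pass 70% of its speed; a pose out of reach is approached as far as the arm can. A call with a number of a shift or a turn outside -1 to 1 is refused whole. A call with a gripper value outside its range is refused whole. The fingers move at their own pace and stop on an object; "squeeze" is the grip in N (left out, the last holds). Time passes only in rows, so rows that repeat a pose let the fingers close. It gives the time, the measured TCP pose, the force, the opening and the grip force at its end, in the units of the state.
- ctrl.get_obs(): the state, without advancing time (a new reading comes with each control period).
- ctrl.get_image(name): name is "side" or "top" or "wrist"; returns the picture (400x640x3 uint8, red, green, blue); there is no depth.
- ctrl.get_calibration(name): a dict with "K" (3x3 intrinsics, pixels), "extrinsics" (4x4, takes a point from world to camera coordinates). Camera axes: x right, y down, z forward; pixel columns grow to the right and rows downward; lengths in m; the calibration is good to about 2 mm. A picture is of the moment at which its call begins: read the wrist's pose just before it. get_calibration takes no time and is no camera call; for the wrist camera it gives the pose at the moment of the call.
- ctrl.finish_job(): hands the job in; it is judged then, once.
The state is a dict: "t": time; "q": joint angles; "dq": joint speeds; "effort": joint torques, N m; "tool_pos": TCP position; "tool_rot": TCP orientation; "contact_force": force on the tool from outside, world axes, zero at the start; "wrist_torque": the same for the moment, N m; "opening": finger opening in m; "grip_force": force on a finger pad.
Only numpy, scipy, OpenCV 4.12 (cv2) and the standard library are available. Lean on these libraries where they do the work, as an engineer would, in place of code of your own. Each camera call takes 0.05 s, during which the arm holds its last target. There are 200 camera calls.

## Working session

There is one attempt and no reset: what is moved stays moved. The work goes in short steps, Python scripts to look and compute and a tool call to move; the robot and the scene stay as the last step left them, time stands still between calls to the robot, and variables do not carry over. Pictures are saved under pics/ and viewed, at most 10 in all, crops included, and the job is handed in when it is done.

Besides the shell and the picture viewer there is one more tool, called by a JSON object that holds its "fn" and its "kwargs", one argument or row to a line. jog_arm: Moves the arm, as the interface text tells. Its arguments: {"type":"object","properties":{"deltas":{"type":"array","items":{"type":"array"}},"squeeze":{"type":"number"}},"required":["deltas"]}

```bash
mkdir -p pics; cat > h.py <<'E'
import numpy as np, cv2
from station import ctrl
def snap(n,f):
    im=ctrl.get_image(n); cv2.imwrite('pics/'+f,im[:,:,::-1]); return im
def ray(n,uv,z,c=None):
    c=c or ctrl.get_calibration(n); K=np.array(c['K']);E=np.array(c['extrinsics'])
    d=E[:3,:3].T@np.linalg.solve(K,[uv[0],uv[1],1]); o=-E[:3,:3].T@E[:3,3]
    return o+d*(z-o[2])/d[2]
def proj(n,p,c=None):
    c=c or ctrl.get_calibration(n); K=np.array(c['K']);E=np.array(c['extrinsics'])
    q=K@(E[:3,:3]@np.array(p)+E[:3,3]); return q[:2]/q[2]
E
python3 - <<'E'
from h import *
snap('top','top0.png'); snap('side','side0.png')
print(ctrl.hold_point_z, ctrl.get_obs())
for n in('top','side'):
    c=ctrl.get_calibration(n);E=np.array(c['extrinsics']);print(c['K'],-E[:3,:3].T@E[:3,3])
E
```

```text
0.0187 {'t': 0.1, 'q': array([-1.38697852e+00,  5.33276159e-02,  1.61416978e+00,  8.40464967e-06,
        1.47597090e+00, -1.19048517e-01]), 'dq': array([-0.00173934, -0.00150717, -0.00231607, -0.00101787,  0.00111739,
        0.00016825]), 'effort': array([ 1.12944246e-03, -3.94892764e+01, -3.71365857e+01, -7.48937168e-05,
        3.77927048e-03, -8.01371556e-07]), 'tool_pos': array([ 0.18628124, -0.59600621,  0.23015532]), 'tool_rot': array([-3.10378665e+00, -4.73641015e-01,  8.22130566e-05]), 'contact_force': array([ 0.65100294, -0.0976285 , -0.34974017]), 'wrist_torque': array([ 0.00888307,  0.04077743, -0.03254035]), 'grip_force': 0.0, 'opening': 0.08548118705121888}
[[496.87048224   0.         319.93174569]
 [  0.         496.87048224 200.26426615]
 [  0.           0.           1.        ]] [ 0.30407209 -0.01868064  1.58485855]
[[391.00139869   0.         315.67086452]
 [  0.         391.00139869 198.62683587]
 [  0.           0.           1.        ]] [0.46718871 0.83920052 0.77407049]
```

View pics/top0.png

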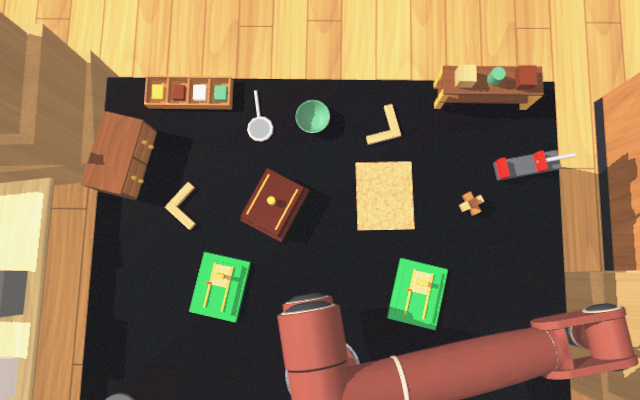

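View pics/side0.png

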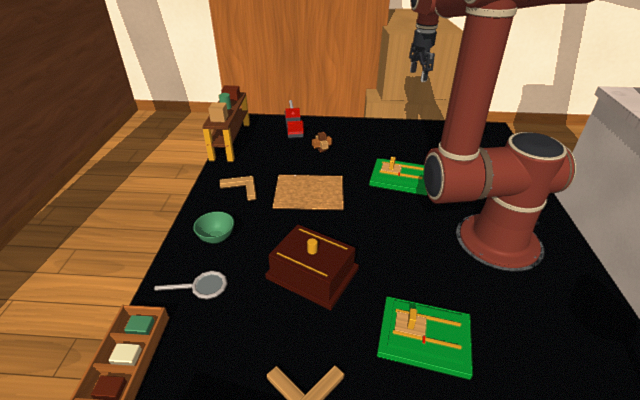

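The candidates are the rosewood box (top view, 274,205, with its knob at 271,201; side view, 313,260) and green look-alikes at top (220,287) and (418,293), which are rejected. The cabinet at (120,155) is scenery. The mat is at top (385,196). I'll measure these now and check the choice in a crop.

```bash
python3 - <<'E'
from h import *
im=cv2.imread('pics/top0.png')
cr=cv2.resize(im[150:260,220:430],None,fx=3.8,fy=3.8,interpolation=cv2.INTER_CUBIC); 
hsv=cv2.cvtColor(im,cv2.COLOR_BGR2HSV)
def comps(m,roi):
    M=np.zeros_like(m); x0,y0,x1,y1=roi; M[y0:y1,x0:x1]=m[y0:y1,x0:x1]
    n,l,s,c=cv2.connectedComponentsWithStats(M)
    return [(s[i,4],c[i],cv2.minAreaRect(np.argwhere(l==i)[:,::-1].astype(np.float32))) for i in range(1,n) if s[i,4]>25]
mat=comps(((hsv[:,:,2]>110)*255).astype(np.uint8),(345,150,425,240))
mat=max(mat,key=lambda a:a[0]); b=cv2.boxPoints(mat[2]);P=[ray('top',p,.003) for p in b]
print('mat',np.round(P,4),np.mean(P,0))
br=comps((((hsv[:,:,2]>130)&(hsv[:,:,0]>12))*255).astype(np.uint8),(235,160,315,245))
for a,c,r in br:
    z=.116 if r[1][0]<20 and r[1][1]<20 else .086
    q=cv2.boxPoints(r); Q=[ray('top',p,z) for p in q]
    L=max((Q[1]-Q[0],Q[2]-Q[1]),key=np.linalg.norm)
    print(a,c,r,ray('top',c,z),np.linalg.norm(L),np.arctan2(L[1],L[0]))
lid=comps(((hsv[:,:,2]>40)*255).astype(np.uint8),(235,160,315,245))
print(lid)
cv2.imwrite('pics/crop.png',cr)
# side knob
im=cv2.imread('pics/side0.png');hsv=cv2.cvtColor(im,cv2.COLOR_BGR2HSV)
print([ (a,c,ray('side',c,.1)) for a,c,r in comps((((hsv[:,:,2]>130)&(hsv[:,:,0]>12))*255).astype(np.uint8),(300,232,325,258))])
E
```

```text
mat [[ 0.6661 -0.0917  0.003 ]
 [ 0.6745 -0.2781  0.003 ]
 [ 0.4512 -0.2828  0.003 ]
 [ 0.4426 -0.1002  0.003 ]] [ 0.5585897  -0.18821344  0.003     ]
114 [257.28947368 193.94736842] ((257.2123107910156, 194.11795043945312), (2.4282140731811523, 45.65043640136719), 29.05460548400879) [0.54250407 0.2092078  0.086     ] 0.14009214216770244 -0.4693868059920732
118 [286.05932203 208.72881356] ((285.929931640625, 208.96180725097656), (2.55387806892395, 45.650569915771484), 28.610462188720703) [0.49833316 0.11956357 0.086     ] 0.13933063877081006 -0.46943833977328203
70 [271.02857143 200.25714286] ((271.0, 200.5), (9.0, 8.0), 90.0) [0.51926628 0.16264714 0.116     ] 0.02725045793829206 -3.108696376575843
[(np.int32(107), array([243.92523364, 169.71028037]), ((244.0648651123047, 168.71083068847656), (16.689373016357422, 19.55670928955078), 72.89727020263672)), (np.int32(3423), array([272.92053754, 203.32807479]), ((271.60595703125, 200.53192138671875), (58.076141357421875, 98.93720245361328), 27.072078704833984)), (np.int32(80), array([242.9625, 190.0875]), ((242.9000244140625, 189.30001831054688), (16.546903610229492, 13.86362075805664), 63.43495178222656))]
[(np.int32(39), array([314.8974359 , 235.41025641]), array([0.51668722, 0.12880204, 0.1       ])), (np.int32(139), array([311.58992806, 245.69064748]), array([0.52210961, 0.16538645, 0.1       ]))]
```

View pics/crop.png

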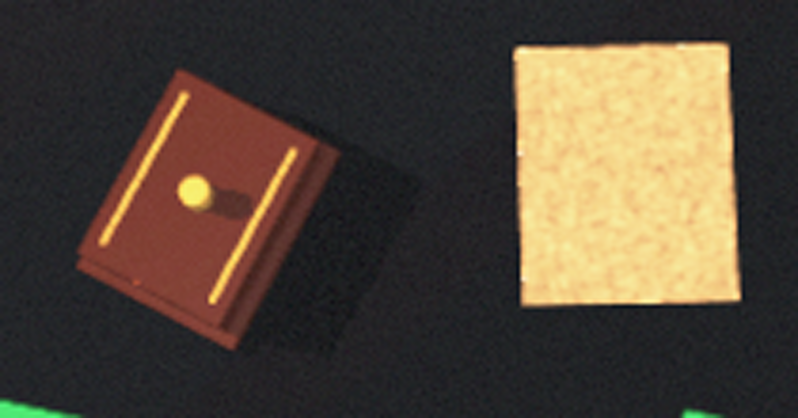

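The crop shows the rosewood lid with its knob and two brass strips, and the mat to its right. Knob and strip midpoint agree within 2 mm, so I take the lid centre as (0.520, 0.164), yaw -0.470. The mat centre is (0.559, -0.188). I'm moving over the knob.

{"fn": "jog_arm", "kwargs": {
  "deltas": [
    [-1, [0.4175, 0.95, 0], [0, 0, 0.127]],
    [-1, [0.4175, 0.95, 0], [0, 0, 0.127]],
    [-1, [0.4175, 0.95, 0], [0, 0, 0.127]],
    [-1, [0.4175, 0.95, 0], [0, 0, 0.127]],
    [-1, [0.4175, 0.95, 0], [0, 0, 0.127]],
    [-1, [0.4175, 0.95, 0], [0, 0, 0.127]],
    [-1, [0.4175, 0.95, 0], [0, 0, 0.127]],
    [-1, [0.4175, 0.95, 0], [0, 0, 0.127]],
    [-1, [0.4175, 0.95, 0], [0, 0, 0.127]],
    [-1, [0.4175, 0.95, 0], [0, 0, 0.127]],
    [-1, [0.4175, 0.95, 0], [0, 0, 0.127]],
    [-1, [0.4175, 0.95, 0], [0, 0, 0.127]]
  ],
  "squeeze": 60
}}

```text
t: 1.1
tool_pos: [0.3539, -0.2148, 0.231]
tool_rot: [2.947, 1.087, -0.0]
contact_force: [-0.7, -0.8, 0.5]
opening: 0.0855
grip_force: 0.0
```

{"fn": "jog_arm", "kwargs": {
  "deltas": [
    [-1, [0.4175, 0.95, 0], [0, 0, 0.1275]],
    [-1, [0.4175, 0.95, 0], [0, 0, 0.1275]],
    [-1, [0.4175, 0.95, 0], [0, 0, 0.1275]],
    [-1, [0.4175, 0.95, 0], [0, 0, 0.1275]],
    [-1, [0.4175, 0.95, 0], [0, 0, 0.1275]],
    [-1, [0.4175, 0.95, 0], [0, 0, 0.1275]],
    [-1, [0.4175, 0.95, 0], [0, 0, 0.1275]],
    [-1, [0.4175, 0.95, 0], [0, 0, 0.1275]],
    [-1, [0.4175, 0.95, 0], [0, 0, 0.1275]],
    [-1, [0.4175, 0.95, 0], [0, 0, 0.1275]],
    [-1, [0.4175, 0.95, 0], [0, 0, 0.1275]],
    [-1, [0.4175, 0.95, 0], [0, 0, 0.1275]]
  ]
}}

```text
t: 2.1
tool_pos: [0.5211, 0.1634, 0.2302]
tool_rot: [-2.675, -1.646, 0.004]
contact_force: [-0.5, 0.3, 0.2]
opening: 0.0855
grip_force: 0.0
```

```bash
python3 - <<'E'
from h import *
from scipy.spatial.transform import Rotation as R
o=ctrl.get_obs(); print(o['t'],o['tool_pos'],o['q'],R.from_rotvec(o['tool_rot']).as_matrix()[:,1:].round(4))
c=ctrl.get_calibration('wrist'); im=snap('wrist','w1.png'); print(proj('wrist',[.52,.164,.116],c))
E
```

```text
2.1 [0.52110313 0.16344335 0.23016445] [ 1.67956244e-01 -1.33847236e-01  1.79596790e+00 -6.04020547e-04
  1.48174672e+00  6.35493267e-01] [[ 0.8927 -0.0021]
 [-0.4506 -0.001 ]
 [-0.0015 -1.    ]]
[319.75090541 193.81928112]
```

View pics/w1.png

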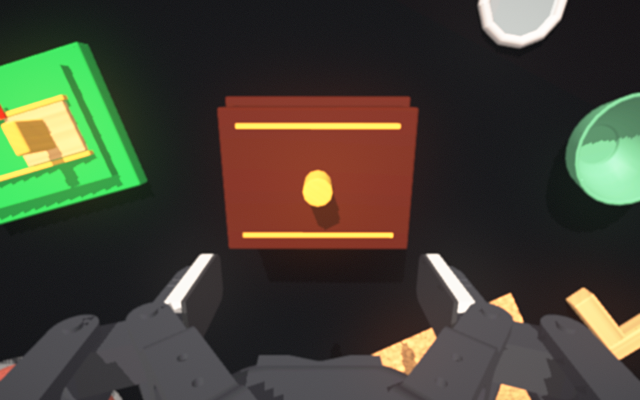

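The wrist view shows the knob at (317,185), with the lid square to the fingers. The prediction was (320,194), so I'll refine it.

```bash
python3 - <<'E'
from h import *
im=cv2.imread('pics/w1.png');hsv=cv2.cvtColor(im,cv2.COLOR_BGR2HSV)
m=((hsv[:,:,2]>120)&(hsv[:,:,0]>12)).astype(np.uint8)
m[:, :220]=0;m[:,420:]=0;m[:105]=0;m[245:]=0
n,l,s,c=cv2.connectedComponentsWithStats(m)
for i in range(1,n):
    if s[i,4]>50: print(s[i],c[i],ray('wrist',c[i],.105 if s[i,2]<60 else .086))
print(ray('wrist',(317,184),.116), ray('wrist',(317,204),.084))
E
```

```text
[ 234  122  167    8 1167] [317.18080548 125.97514996] [0.54087984 0.20971288 0.086     ]
[302 170  31  38 931] [317.29538131 188.45864662] [0.51854179 0.16524165 0.105     ]
[242 232 152   7 912] [317.82127193 234.51425439] [0.49637914 0.12084829 0.086     ]
[0.52140976 0.17123176 0.116     ] [0.50894853 0.1472937  0.084     ]
```

Strip midpoint and knob centroid both give (0.519, 0.165). I'm descending to TCP z = 0.090, 6 mm above the lid, and gripping.

{"fn": "jog_arm", "kwargs": {
  "deltas": [
    [-1, [-0.004, 0.004, -0.1], [0, 0, 0]],
    [-1, [-0.004, 0.004, -0.18], [0, 0, 0]],
    [-1, [-0.004, 0.004, -0.24], [0, 0, 0]],
    [-1, [-0.004, 0.004, -0.3], [0, 0, 0]],
    [-1, [-0.004, 0.004, -0.33], [0, 0, 0]],
    [-1, [-0.004, 0.004, -0.35], [0, 0, 0]],
    [-1, [-0.004, 0.004, -0.35], [0, 0, 0]],
    [-1, [-0.004, 0.004, -0.35], [0, 0, 0]]
  ]
}}

```text
t: 2.82
tool_pos: [0.5195, 0.1644, 0.0923]
tool_rot: [2.677, 1.643, 0.002]
contact_force: [-0.3, 0.7, 0.5]
opening: 0.0856
grip_force: 0.0
```

{"fn": "jog_arm", "kwargs": {
  "deltas": [
    [1, [0, 0, 0], [0, 0, 0]],
    [1, [0, 0, 0], [0, 0, 0]],
    [1, [0, 0, 0], [0, 0, 0]],
    [1, [0, 0, 0], [0, 0, 0]],
    [1, [0, 0, 0], [0, 0, 0]],
    [1, [0, 0, 0], [0, 0, 0]],
    [1, [0, 0, 0], [0, 0, 0]],
    [1, [0, 0, 0], [0, 0, 0]],
    [1, [0, 0, 0], [0, 0, 0]],
    [1, [0, 0, 0], [0, 0, 0]],
    [1, [0, 0, 0], [0, 0, 0]],
    [1, [0, 0, 0], [0, 0, 0]]
  ],
  "squeeze": 70
}}

```text
t: 3.82
tool_pos: [0.5193, 0.1653, 0.0922]
tool_rot: [2.676, 1.645, 0.002]
contact_force: [-0.9, -0.9, 5.8]
opening: 0.0214
grip_force: 69.1
```

Opening is 21 mm at full grip. I'll lift slowly at first and check.

{"fn": "jog_arm", "kwargs": {
  "deltas": [
    [1, [0, 0, 0.02], [0, 0, 0]],
    [1, [0, 0, 0.04], [0, 0, 0]],
    [1, [0, 0, 0.06], [0, 0, 0]],
    [1, [0, 0, 0.09], [0, 0, 0]],
    [1, [0, 0, 0.12], [0, 0, 0]],
    [1, [0, 0, 0.15], [0, 0, 0]],
    [1, [0, 0, 0.18], [0, 0, 0]],
    [1, [0, 0, 0.21], [0, 0, 0]],
    [1, [0, 0, 0.24], [0, 0, 0]],
    [1, [0, 0, 0.27], [0, 0, 0]],
    [1, [0, 0, 0.28], [0, 0, 0]],
    [1, [0, 0, 0.28], [0, 0, 0]]
  ]
}}

```text
t: 4.82
tool_pos: [0.5197, 0.1652, 0.2054]
tool_rot: [2.675, 1.645, 0.005]
contact_force: [0.0, 0.2, -2.9]
opening: 0.0218
grip_force: 68.7
```

```bash
python3 - <<'E'
from h import *
a=snap('top','t2.png'); b=snap('side','s2.png')
o=ctrl.get_obs(); print(o['tool_pos'],o['contact_force'],o['opening'])
cv2.imwrite('pics/m2.png',np.vstack([cv2.resize(a[120:270,180:440],None,fx=2,fy=2)[:, :, ::-1],cv2.resize(b[120:320,200:460],None,fx=1.4,fy=1.4)[:,:,::-1].copy() if 0 else cv2.resize(b[150:300,220:480],None,fx=2,fy=2)[:,:,::-1]])[:600])
E
```

```text
[0.51857984 0.16500084 0.20302469] [ 0.41602441 -0.27032291 -4.40851904] 0.021571086683258453
```

View pics/m2.png

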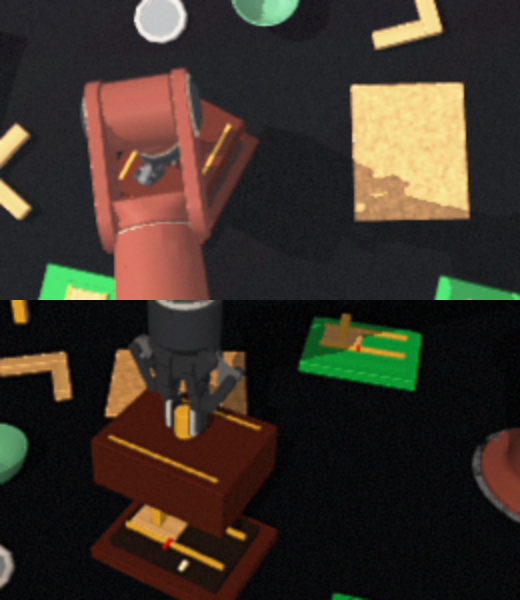

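The lid is held level and clear of the box, and the shutter, red pointer and ivory mark are visible below. I'm carrying it to the mat and turning it parallel to the mat.

{"fn": "jog_arm", "kwargs": {
  "deltas": [
    [1, [0.003, -0.03, 0], [0, 0, 0.005]],
    [1, [0.01, -0.09, 0], [0, 0, 0.015]],
    [1, [0.02, -0.17, 0], [0, 0, 0.03]],
    [1, [0.03, -0.26, 0], [0, 0, 0.047]],
    [1, [0.04, -0.35, 0], [0, 0, 0.064]],
    [1, [0.05, -0.44, 0], [0, 0, 0.08]],
    [1, [0.06, -0.53, 0], [0, 0, 0.097]],
    [1, [0.07, -0.62, 0], [0, 0, 0.114]],
    [1, [0.08, -0.71, 0], [0, 0, 0.13]],
    [1, [0.09, -0.79, 0], [0, 0, 0.145]],
    [1, [0.096, -0.85, 0], [0, 0, 0.155]],
    [1, [0.099, -0.883, 0], [0, 0, 0.16]]
  ]
}}

```text
t: 5.92
tool_pos: [0.5576, -0.191, 0.2017]
tool_rot: [-2.183, -2.256, 0.002]
contact_force: [-0.2, -0.0, -2.6]
opening: 0.0218
grip_force: 68.8
```

{"fn": "jog_arm", "kwargs": {
  "deltas": [
    [1, [0, 0, -0.02], [0, 0, 0]],
    [1, [0, 0, -0.05], [0, 0, 0]],
    [1, [0, 0, -0.09], [0, 0, 0]],
    [1, [0, 0, -0.13], [0, 0, 0]],
    [1, [0, 0, -0.17], [0, 0, 0]],
    [1, [0, 0, -0.21], [0, 0, 0]],
    [1, [0, 0, -0.24], [0, 0, 0]],
    [1, [0, 0, -0.26], [0, 0, 0]],
    [1, [0, 0, -0.28], [0, 0, 0]],
    [1, [0, 0, -0.29], [0, 0, 0]],
    [1, [0, 0, -0.295], [0, 0, 0]],
    [1, [0, 0, -0.295], [0, 0, 0]]
  ]
}}

```text
t: 6.92
tool_pos: [0.5585, -0.1881, 0.0853]
tool_rot: [2.183, 2.259, 0.0]
contact_force: [-0.0, -0.2, -3.2]
opening: 0.0216
grip_force: 68.8
```

{"fn": "jog_arm", "kwargs": {
  "deltas": [
    [1, [0, 0, -0.005], [0, 0, 0]],
    [1, [0, 0, -0.01], [0, 0, 0]],
    [1, [0, 0, -0.014], [0, 0, 0]],
    [1, [0, 0, -0.018], [0, 0, 0]],
    [1, [0, 0, -0.021], [0, 0, 0]],
    [1, [0, 0, -0.021], [0, 0, 0]],
    [1, [0, 0, -0.021], [0, 0, 0]]
  ]
}}

```text
t: 7.5
tool_pos: [0.5585, -0.1883, 0.0772]
tool_rot: [2.183, 2.259, 0.0]
contact_force: [-0.5, 0.8, -0.9]
opening: 0.022
grip_force: 68.9
```

{"fn": "jog_arm", "kwargs": {
  "deltas": [
    [1, [0, 0, -0.002], [0, 0, 0]],
    [1, [0, 0, -0.004], [0, 0, 0]],
    [1, [0, 0, -0.004], [0, 0, 0]],
    [1, [0, 0, -0.004], [0, 0, 0]]
  ]
}}

```text
t: 7.83
tool_pos: [0.5585, -0.1882, 0.0772]
tool_rot: [-2.183, -2.259, 0.0]
contact_force: [-5.7, 2.7, 7.4]
opening: 0.022
grip_force: 70.2
```

Contact: the lid is on the mat. I'm releasing and rising clear.

{"fn": "jog_arm", "kwargs": {
  "deltas": [
    [-1, [0, 0, 0], [0, 0, 0]],
    [-1, [0, 0, 0], [0, 0, 0]],
    [-1, [0, 0, 0], [0, 0, 0]],
    [-1, [0, 0, 0], [0, 0, 0]],
    [-1, [0, 0, 0], [0, 0, 0]],
    [-1, [0, 0, 0], [0, 0, 0]],
    [-1, [0, 0, 0], [0, 0, 0]],
    [-1, [0, 0, 0], [0, 0, 0]],
    [-1, [0, 0, 0], [0, 0, 0]],
    [-1, [0, 0, 0], [0, 0, 0]]
  ]
}}

```text
t: 8.67
tool_pos: [0.5584, -0.1881, 0.0753]
tool_rot: [2.183, 2.259, 0.0]
contact_force: [-0.0, 0.3, -0.0]
opening: 0.0854
grip_force: 0.0
```

{"fn": "jog_arm", "kwargs": {
  "deltas": [
    [-1, [0, 0, 0.05], [0, 0, 0]],
    [-1, [0, 0, 0.12], [0, 0, 0]],
    [-1, [0, 0, 0.2], [0, 0, 0]],
    [-1, [0, 0, 0.28], [0, 0, 0]],
    [-1, [0, 0, 0.36], [0, 0, 0]],
    [-1, [0, 0, 0.44], [0, 0, 0]],
    [-1, [0, 0, 0.44], [0, 0, 0]]
  ]
}}

```text
t: 9.25
tool_pos: [0.5615, -0.1897, 0.2605]
tool_rot: [2.174, 2.25, 0.007]
contact_force: [1.6, -0.3, 1.1]
opening: 0.0855
grip_force: 0.0
```

{"fn": "jog_arm", "kwargs": {
  "deltas": [
    [-1, [-0.099, 0.8, 0], [0, 0, -0.16]],
    [-1, [-0.099, 0.8, 0], [0, 0, -0.16]],
    [-1, [-0.099, 0.8, 0], [0, 0, -0.16]],
    [-1, [-0.099, 0.8, 0], [0, 0, -0.16]],
    [-1, [-0.099, 0.8, 0], [0, 0, -0.16]],
    [-1, [-0.099, 0.8, 0], [0, 0, -0.16]],
    [-1, [-0.099, 0.8, 0], [0, 0, -0.16]],
    [-1, [-0.099, 0.8, 0], [0, 0, -0.16]],
    [-1, [-0.099, 0.8, 0], [0, 0, -0.16]],
    [-1, [-0.099, 0.8, 0], [0, 0, -0.16]],
    [-1, [-0.099, 0.8, 0], [0, 0, -0.16]]
  ]
}}

```text
t: 10.17
tool_pos: [0.5188, 0.1317, 0.2512]
tool_rot: [2.675, 1.646, -0.0]
contact_force: [1.0, -0.2, 0.4]
opening: 0.0854
grip_force: 0.0
```

```bash
python3 - <<'E'
from h import *
o=ctrl.get_obs(); print(o['t'],o['tool_pos'],o['tool_rot'],o['opening'])
a=snap('top','t3.png'); b=snap('side','s3.png'); w=snap('wrist','w3.png')
cv2.imwrite('pics/m3.png',np.vstack([w[:340],np.hstack([cv2.resize(a[140:270,290:450],(320,260)),cv2.resize(b[150:280,220:380],(320,260))])])[:,:,::-1])
E
```

```text
10.1667 [0.51875531 0.13168784 0.25116416] [ 2.67549708e+00  1.64572601e+00 -4.12144758e-04] 0.08535868924370782
```

View pics/m3.png

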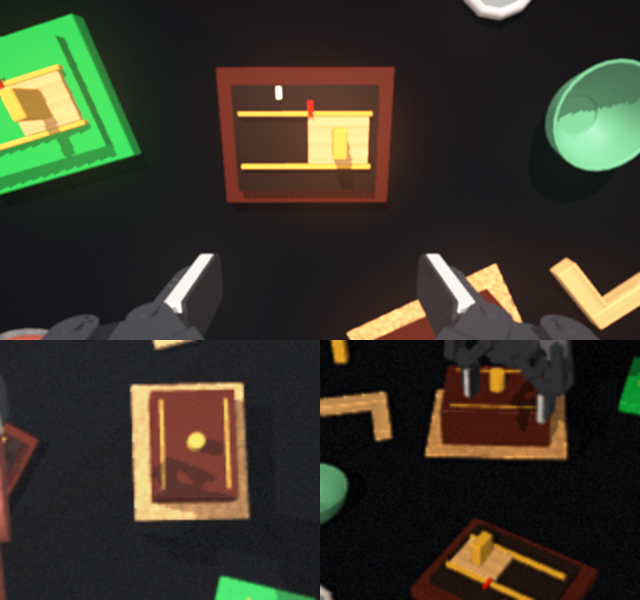

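The lid rests in the middle of the mat. The wrist view shows the tab at (339,143), the red pointer at (310,108) and the ivory mark at (279,92). I'll measure them now.

```bash
python3 - <<'E'
from h import *
def cen(m,roi):
    M=np.zeros(m.shape,np.uint8);x0,y0,x1,y1=roi;M[y0:y1,x0:x1]=m[y0:y1,x0:x1]
    n,l,s,c=cv2.connectedComponentsWithStats(M);i=1+s[1:,4].argmax();return s[i],c[i]
im=cv2.imread('pics/w3.png');h=cv2.cvtColor(im,cv2.COLOR_BGR2HSV);H,S,V=cv2.split(h)
yaw=-.470;ex=np.array([np.cos(yaw),np.sin(yaw),0]);ey=np.array([-ex[1],ex[0],0])
b=lambda p:(p@ex,p@ey)
s,c=cen((((H<8)|(H>172))&(S>200)&(V>180)),(295,90,330,125));pp=ray('wrist',c,.038);print('ptr',s,c,pp,b(pp))
s,c=cen((S<60)&(V>150),(265,75,295,105));pm=ray('wrist',c,.034);print('mark',s,c,pm,b(pm))
s,c=cen((H>22)&(S>130)&(V>200),(325,118,355,170));print('tabtop-ish',s,c,ray('wrist',c,.066))
p=ray('wrist',(339.5,141),.07);print('tab',p,b(p))
print('box exp',b(np.array([.519,.165,0])))
im=cv2.imread('pics/t3.png');h=cv2.cvtColor(im,cv2.COLOR_BGR2HSV)
m=(h[:,:,2]>130)&(h[:,:,0]>12)
for x0,x1 in((367,375),(399,408)):
    s,c=cen(m,(x0,166,x1,222));print(s,c,ray('top',c,.071))
for n,f in(('wrist','w3.png'),):
    g=cv2.imread('pics/'+f)[75:185,230:390];cv2.imwrite('pics/c3.png',cv2.resize(g,None,fx=5,fy=5,interpolation=cv2.INTER_CUBIC))
E
```

```text
ptr [307 100   6  16  75] [309.64       106.66666667] [0.53862093 0.19438157 0.038     ] (np.float64(0.3921845886078729), np.float64(0.4172384765202848))
mark [276  86   6  13  71] [278.4084507   92.21126761] [0.51632701 0.22177886 0.034     ] (np.float64(0.3599001863648991), np.float64(0.43156842547526114))
tabtop-ish [332 127  15  32 428] [339.14018692 142.33411215] [0.54988301 0.15142934 0.066     ]
tab [0.55077116 0.1529772  0.07      ] (np.float64(0.4217688299141709), np.float64(0.385826325203055))
box exp (np.float64(0.3879977044858295), np.float64(0.38215674966396573))
[369 169   4  46 116] [370.74137931 191.87931034] [ 0.55703135 -0.13888469  0.071     ]
[402 169   4  45 113] [403.2920354  191.50442478] [ 0.55981424 -0.23886654  0.071     ]
```

View pics/c3.png

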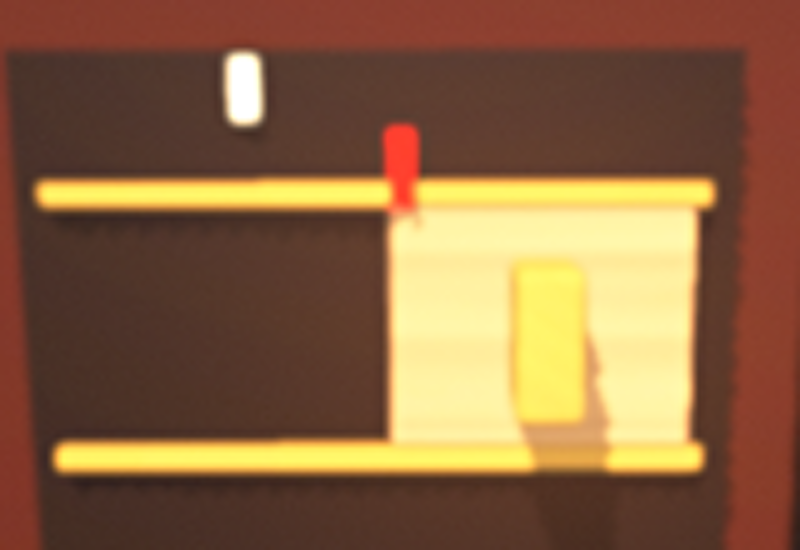

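The distances agree: pointer to tab is 29.6 mm (expected 29.5), and the lid is within 2 mm of the mat centre. The pull is about 32 mm. I'm descending on the tab at (0.550, 0.152), TCP z 0.044.

{"fn": "jog_arm", "kwargs": {
  "deltas": [
    [-1, [0.0795, 0.0515, -0.05], [0, 0, 0]],
    [-1, [0.0795, 0.0515, -0.12], [0, 0, 0]],
    [-1, [0.0795, 0.0515, -0.2], [0, 0, 0]],
    [-1, [0.0795, 0.0515, -0.28], [0, 0, 0]],
    [-1, [0.0795, 0.0515, -0.36], [0, 0, 0]],
    [-1, [0.0795, 0.0515, -0.42], [0, 0, 0]],
    [-1, [0.0795, 0.0515, -0.46], [0, 0, 0]],
    [-1, [0.0795, 0.0515, -0.49], [0, 0, 0]],
    [-1, [0.0795, 0.0515, -0.51], [0, 0, 0]],
    [-1, [0.0795, 0.0515, -0.518], [0, 0, 0]],
    [-1, [0.0795, 0.0515, -0.518], [0, 0, 0]],
    [-1, [0.0795, 0.0515, -0.518], [0, 0, 0]]
  ]
}}

```text
t: 11.32
tool_pos: [0.5516, 0.1524, 0.0453]
tool_rot: [2.676, 1.644, 0.003]
contact_force: [-0.1, 0.2, -0.1]
opening: 0.0853
grip_force: 0.0
```

{"fn": "jog_arm", "kwargs": {
  "deltas": [
    [1, [0, 0, 0], [0, 0, 0]],
    [1, [0, 0, 0], [0, 0, 0]],
    [1, [0, 0, 0], [0, 0, 0]],
    [1, [0, 0, 0], [0, 0, 0]],
    [1, [0, 0, 0], [0, 0, 0]],
    [1, [0, 0, 0], [0, 0, 0]],
    [1, [0, 0, 0], [0, 0, 0]],
    [1, [0, 0, 0], [0, 0, 0]],
    [1, [0, 0, 0], [0, 0, 0]],
    [1, [0, 0, 0], [0, 0, 0]],
    [1, [0, 0, 0], [0, 0, 0]],
    [1, [0, 0, 0], [0, 0, 0]]
  ],
  "squeeze": 60
}}

```text
t: 12.32
tool_pos: [0.551, 0.1523, 0.0445]
tool_rot: [2.676, 1.645, 0.001]
contact_force: [2.7, -1.2, 0.8]
opening: 0.0128
grip_force: 59.7
```

The tab is held (opening 13 mm, about 3 N of spring). Pulling 32 mm.

{"fn": "jog_arm", "kwargs": {
  "deltas": [
    [1, [-0.008, 0.004, 0], [0, 0, 0]],
    [1, [-0.018, 0.009, 0], [0, 0, 0]],
    [1, [-0.028, 0.0142, 0], [0, 0, 0]],
    [1, [-0.038, 0.0193, 0], [0, 0, 0]],
    [1, [-0.048, 0.0244, 0], [0, 0, 0]],
    [1, [-0.058, 0.0295, 0], [0, 0, 0]],
    [1, [-0.066, 0.0335, 0], [0, 0, 0]],
    [1, [-0.072, 0.0366, 0], [0, 0, 0]],
    [1, [-0.072, 0.0366, 0], [0, 0, 0]],
    [1, [-0.072, 0.0366, 0], [0, 0, 0]],
    [1, [-0.072, 0.0366, 0], [0, 0, 0]],
    [1, [-0.072, 0.0366, 0], [0, 0, 0]]
  ]
}}

```text
t: 13.32
tool_pos: [0.5222, 0.167, 0.0445]
tool_rot: [2.675, 1.645, 0.002]
contact_force: [5.2, -3.5, 1.2]
opening: 0.0127
grip_force: 59.7
```

```bash
python3 - <<'E'
from h import *
c=ctrl.get_calibration('wrist'); w=snap('wrist','w4.png'); s=snap('side','s4.png')
cs=[proj('side',p) for p in([.5163,.2218,.034],)];print(cs, proj('wrist',[.5163,.2218,.034],c))
u,v=map(int,cs[0])
cv2.imwrite('pics/m4.png',np.vstack([cv2.resize(w[:240],(640,240)),cv2.resize(s[v-30:v+30,u-53:u+54],(640,359),interpolation=cv2.INTER_CUBIC)])[:,:,::-1])
E
```

```text
[array([312.25805127, 281.89280326])] [258.2325801  159.50498664]
```

View pics/m4.png

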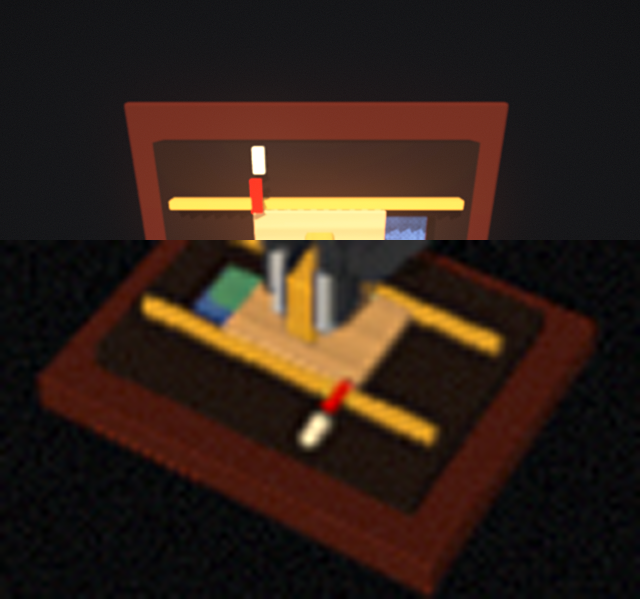

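The pointer at (257,195) lines up with the mark at (258,160) in the wrist view and in the side view. I'll check the number.

```bash
python3 - <<'E'
from h import *
im=cv2.imread('pics/w4.png');H,S,V=cv2.split(cv2.cvtColor(im,cv2.COLOR_BGR2HSV))
def cen(m,roi):
    M=np.zeros(m.shape,np.uint8);x0,y0,x1,y1=roi;M[y0:y1,x0:x1]=m[y0:y1,x0:x1]
    n,l,s,c=cv2.connectedComponentsWithStats(M);i=1+s[1:,4].argmax();return s[i],c[i]
ex=np.array([np.cos(.47),-np.sin(.47),0])
s,c=cen(((H<8)|(H>172))&(S>200)&(V>180),(240,170,275,220));p=ray('wrist',c,.0385);print(s,c)
s,c=cen((S<60)&(V>150),(240,140,275,180));m=ray('wrist',c,.034);print(s,c,(p-m)@ex)
print(ctrl.get_obs()['t'],ctrl.get_obs()['dq'].round(3))
E
```

```text
[249 178  14  36 404] [255.96534653 194.1039604 ]
[252 147  13  27 317] [257.92429022 159.98107256] -0.0008932347929046045
13.4167 [ 0.001 -0.002 -0.001 -0.002  0.001 -0.001]
```

The pointer is 0.9 mm past the mark, within the 4 mm limit. I'll hold briefly, then hand in.

{"fn": "jog_arm", "kwargs": {
  "deltas": [
    [1, [0.001, -0.0005, 0], [0, 0, 0]],
    [1, [0.001, -0.0005, 0], [0, 0, 0]],
    [1, [0.001, -0.0005, 0], [0, 0, 0]],
    [1, [0.001, -0.0005, 0], [0, 0, 0]],
    [1, [0.001, -0.0005, 0], [0, 0, 0]],
    [1, [0.001, -0.0005, 0], [0, 0, 0]]
  ]
}}

```text
t: 13.92
tool_pos: [0.5226, 0.1668, 0.0445]
tool_rot: [2.675, 1.645, 0.002]
contact_force: [5.0, -3.7, 1.1]
opening: 0.0128
grip_force: 59.7
```

```bash
python3 -c "
from station import ctrl
print(ctrl.finish_job())"
```

```text
the job is handed in; nothing more can be done
None
```

I handed the job in at about 14 s with the lid released within about 2 mm of the cork mat's centre and the shutter tab still gripped, its pointer within about 1 mm of the ivory mark; the hand-in gave no verdict.

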